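Put the art supplies back in the colour caddy

ROBOT

A 7-joint arm with a two-finger parallel gripper is mounted at the origin on the work surface. World frame = base frame: x ahead of the robot, y to its left, z up, the work surface at z = 0. Lengths are in mm, angles in rad, forces in N, time in s.
With the tool pointing down it reaches from about 350 to 900 mm from the base axis. Payload 19.9 kg.
Tool frame: the origin (TCP) lies at the very end of the fingers, on their centre line; the grasp point (between the pads) lies 19 mm behind it; z points along the fingers, y is the line along which they close (so a half turn about z gives the same grasp; the last joint's range is limited). The gripper opens to 94 mm and grips with 3 to 60 N. Pads are 16 mm wide; open, the fingers measure 119 mm over their backs; the gripper's body (75 mm by 177 mm) begins 78 mm behind the grasp point.
Start: joints at [1.175, 0.417, -0.01, 1.614, 0.005, 1.111, -0.053], TCP at [217.118, -586.052, 184.825] pointing down, gripper open.
Joint ranges: [-2.81, 2.81], [-0.39, 2.02], [-1.27, 1.25], [0.06, 2.57], [-1.19, 4.33], [0.19, 2], [-2.82, 2.82]. Speed limits (rad/s): [1.89, 1.89, 2.39, 2.39, 3.01, 3.01, 3.01].

INTERFACE

Orientations are given as a unit quaternion [x, y, z, w].
In Python, from rig import monitor, eyes, env gives the robot as it stands. The module is installed in compiled form; this text tells all that it offers.
- The arm moves only by the tool servo_tool, never from a script. Its argument "commands" is a list of rows, each a list of 3 entries, a list of its own where there are three numbers: the shift along the tool's x, y, z as a fraction of full scale, then the turn, a rotation vector about the tool's x, y, z as a fraction of full scale, then the closure, from 0 (fully open) to 1 (shut). In form: [[[x, y, z], [ax, ay, az], jaw], ...]. A call has 1 to 20 rows; each row shifts and turns the commanded pose from where the row before left it, along the tool's axes as they then stand; what a row does not reach is not made up. Full scale, the value 1, is 0.2 m for a shift and 90 degrees for a turn. A row lasts 1/12 s, in which the tool goes at most 41.7 mm and 7.16 degrees, less where a joint would pass 70% of its speed; a pose out of reach is approached as far as the arm can. A call with a number of a shift or a turn outside -1 to 1 is refused whole. A call with a gripper value outside its range is refused whole. The fingers move at their own pace and stop on an object; "newtons" is the grip in N (left out, the last holds). Time passes only in rows, so rows that do not move let the fingers close. It gives the time, the measured TCP pose, the force, the opening and the grip force at its end, in the units of the state.
- monitor.observe(): the state, without advancing time (a new reading comes with each control period).
- eyes.grab_frame(name): name is "side" or "top" or "wrist"; returns a dict with "color" (384x512x3 uint8, red, green, blue), "fx", "fy", "cx", "cy" (pixels), "k1" (the pictures are not rectified: a ray, as slopes to the right and down, at radius r is drawn at 1 + k1 r^2 times it, then the intrinsics apply), "pose" (4x4, takes a point from camera to world coordinates). Camera axes: x right, y down, z forward; pixel columns grow to the right and rows downward; lengths in mm; the calibration is good to about 2 mm. A picture is of the moment at which its call begins. There is no depth.
- env.sign_off(): hands the job in; it is judged then, once.
Trained networks look in a picture, given as the dict that the camera call returned (one of the last four; its "shot" number tells which), for a name from the list of things; names that differ only in an ending like _2 or _b are one class to them, and where a whole thing is asked for, a point or a joint stands for the part that bears it (a point fixed in the world has none). Each returns a list of dicts, best first, with "confidence" (0 to 1); they miss things now and then, are a little off and sometimes report something else, mostly with a low value. They report only what shows in the picture. A call takes as long as a camera call. They do not tell look-alikes from the thing itself.
- eyes.silhouettes(target, picture): "pixels" (384x512 bool, what is visible of it) and "location" ([column, row] in pixels, amid what is visible of it).
The state is a dict: "t": time; "joint_positions": joint angles; "joint_vel": joint speeds; "joint_torque": joint torques, N m; "eef_pos": TCP position; "eef_rot": TCP orientation; "wrist_force": force on the tool from outside, world axes, zero at the start; "ft_torque": the same for the moment, N m; "finger_gap": finger opening in mm; "grasp_force": force on a finger pad.
Only numpy, scipy, OpenCV 4.12 (cv2) and the standard library are available. Lean on these libraries where they do the work, as an engineer would, in place of code of your own. Each camera call takes 0.05 s, during which the arm holds its last target. There are 200 camera calls.

TASK

Tidy the craft mat: put the red glue stick, the yellow paint pot, the green sharpener and the blue eraser back into the caddy, each in the bin of its own colour, with the eraser lying flat and the other three standing upright on the bin floor. Set each down rather than dropping it, and never tip the paint pot over. Leave the orange glue stick and the purple eraser where they are: they belong to another table's caddy.

Things in the scene. Friction and masses are not known exactly. Their poses are not given: they have to be found in the camera images.
- glue_red: Red glue stick standing upright on its base dial: 30 mm diameter, 105 mm high, red cap (upper half) and red base, white barrel between; 60 g nominal. Origin: centre of the underside, z up along the stick; stands on a grey craft mat 2 mm thick that lies flat on the table
- pot_yellow: Yellow paint pot with a screw lid, closed, standing upright: 45 mm diameter body, 47 mm lid (top 14 mm), 54 mm high; 80 g nominal. Origin: centre of the underside, z up; stands on a grey craft mat 2 mm thick that lies flat on the table
- sharpener_green: Green canister pencil sharpener, a plain upright cylinder 40 mm in diameter and 50 mm high with a pencil hole and steel blade on top; 50 g nominal. Origin: centre of the underside, z up; stands on a grey craft mat 2 mm thick that lies flat on the table
- eraser_blue: Blue block eraser lying flat, blue with a narrow white paper band: 60 mm long (x), 24 mm wide (y), 16 mm thick (z); 30 g nominal. Origin: centre of the underside; lies on a grey craft mat 2 mm thick that lies flat on the table
- glue_orange: Look-alike, to be left alone: orange glue stick standing upright on its base dial: 30 mm diameter, 105 mm high, orange cap (upper half) and orange base, white barrel between; 60 g nominal. Origin: centre of the underside, z up along the stick; stands on a grey craft mat 2 mm thick that lies flat on the table
- eraser_purple: Look-alike, to be left alone: purple block eraser lying flat, purple with a narrow white paper band: 60 mm long (x), 24 mm wide (y), 16 mm thick (z); 30 g nominal. Origin: centre of the underside; lies on a grey craft mat 2 mm thick that lies flat on the table
- bin_red: Red square open bin, fixed, 104 mm outside, 98 mm inside, 34 mm high, 3 mm walls and floor. One of four standing 2 x 2 (centres 106 mm apart, any order) in a fixed plywood tray 222 mm square, sides 22 mm high; a steel grip 57 mm high runs along each tray edge at the bins' +y and -y. Origin: centre of underside, 4 mm above the table; x, y along the sides, z up
- bin_yellow: Yellow square open bin, fixed, 104 mm outside, 98 mm inside, 34 mm high, 3 mm walls and floor. One of four standing 2 x 2 (centres 106 mm apart, any order) in a fixed plywood tray 222 mm square, sides 22 mm high; a steel grip 57 mm high runs along each tray edge at the bins' +y and -y. Origin: centre of underside, 4 mm above the table; x, y along the sides, z up
- bin_green: Green square open bin, fixed, 104 mm outside, 98 mm inside, 34 mm high, 3 mm walls and floor. One of four standing 2 x 2 (centres 106 mm apart, any order) in a fixed plywood tray 222 mm square, sides 22 mm high; a steel grip 57 mm high runs along each tray edge at the bins' +y and -y. Origin: centre of underside, 4 mm above the table; x, y along the sides, z up
- bin_blue: Blue square open bin, fixed, 104 mm outside, 98 mm inside, 34 mm high, 3 mm walls and floor. One of four standing 2 x 2 (centres 106 mm apart, any order) in a fixed plywood tray 222 mm square, sides 22 mm high; a steel grip 57 mm high runs along each tray edge at the bins' +y and -y. Origin: centre of underside, 4 mm above the table; x, y along the sides, z up
Things that resemble listed ones, but are neither listed nor needed, are in the scene too. Leave any pink or turquoise look-alike of the eraser_blue alone. What is shaped like the glue_red but turquoise is not meant.

How it is judged:
By the outcome, as a careful person would: the job done as asked, in the order asked, and still so for the second after the job is handed in, with the robot touching nothing.
It also fails if it takes over 122 s, if anything falls off the work surface, if the arm or the gripper's body presses on something with over 40 N, if the wrist force passes 120 N, or if a joint passes its speed limit or range.

## Working session

There is one attempt and no reset: what is moved stays moved. The work goes in short steps, Python scripts to look and compute and a tool call to move; the robot and the scene stay as the last step left them, time stands still between calls to the robot, and variables do not carry over. Pictures are saved under pics/ and viewed, at most 17 in all, crops included, and the job is handed in when it is done.

Besides the shell and the picture viewer there is one more tool, called after "Call:" as name(argument=value, ...) on one line, values as JSON. servo_tool: Moves the arm, as the interface text tells. Shift numbers are shares of 0.2 m and turn numbers shares of 90 degrees, none past 1 either way. Its arguments: {"type":"object","properties":{"commands":{"type":"array","items":{"type":"array"}},"newtons":{"type":"number"}},"required":["commands"]}

```bash
mkdir -p pics; cat > h.py <<'E'
from rig import monitor, eyes, env
import numpy as np, cv2
def save(f,n): cv2.imwrite('pics/'+n+'.png', f['color'][:,:,::-1])
def ray(f,p):
    d=np.array([(p[0]-f['cx'])/f['fx'],(p[1]-f['cy'])/f['fy']]); u=d.copy()
    for _ in range(20): u=d/(1+f['k1']*(u@u))
    P=np.array(f['pose']); v=P[:3,:3]@np.array([u[0],u[1],1]); return P[:3,3],v/np.linalg.norm(v)
def atz(f,p,z):
    o,d=ray(f,p); return o+d*(z-o[2])/d[2]
def tri(f,p,g,q):
    o,d=ray(f,p);a,e=ray(g,q)
    s=np.linalg.lstsq(np.c_[d,-e],a-o,rcond=None)[0]
    A=o+d*s[0];B=a+e*s[1]; return (A+B)/2,np.linalg.norm(A-B)
E
python3 - <<'E'
from h import *
s=monitor.observe(); print({k:np.round(v,3) for k,v in s.items()})
F={}
for n in ['top','side','wrist']:
    F[n]=eyes.grab_frame(n); save(F[n],n+'0'); print(n,np.round(F[n]['pose'],2).tolist(),F[n]['fx'],F[n]['k1'])
for t in ['glue_red','pot_yellow','sharpener_green','eraser_blue','bin_red','bin_yellow','bin_green','bin_blue']:
    for n in ['top','side']:
        for r in eyes.silhouettes(t,F[n])[:4]: print(t,n,np.round(r['location']),round(r['confidence'],2),r['pixels'].sum(),F[n]['color'][r['pixels']].mean(0).round())
E
```

```text
{'t': np.float64(0.0), 'joint_positions': array([ 1.174,  0.418, -0.01 ,  1.614,  0.005,  1.111, -0.053]), 'joint_vel': array([-0.001, -0.   , -0.001, -0.001, -0.   ,  0.002, -0.   ]), 'joint_torque': array([-2.0000e-03, -8.5126e+01,  6.3800e-01, -4.2600e+01, -4.9000e-02,
        1.9000e-02,  0.0000e+00]), 'eef_pos': array([ 216.969, -585.686,  184.213]), 'eef_rot': array([ 0.984,  0.176, -0.   , -0.001]), 'wrist_force': array([-0.132, -1.464, -0.242]), 'ft_torque': array([-0.021, -0.018,  0.024]), 'grasp_force': np.float64(0.0), 'finger_gap': np.float64(94.092)}
top [[-0.02, -0.99, 0.13, 419.33], [-1.0, 0.02, 0.0, 18.84], [-0.0, -0.13, -0.99, 923.41], [0.0, 0.0, 0.0, 1.0]] 390.49452132209984 -0.09895115609215163
side [[-0.83, -0.37, 0.43, 179.74], [-0.56, 0.55, -0.61, 530.03], [-0.01, -0.75, -0.66, 593.41], [0.0, 0.0, 0.0, 1.0]] 353.1415113759506 -0.038430736530800494
wrist [[0.35, -0.9, -0.27, 297.18], [-0.94, -0.33, -0.1, -556.6], [-0.0, 0.29, -0.96, 384.22], [0.0, 0.0, 0.0, 1.0]] 277.352504344468 -0.04994835556062496
glue_red top [250. 274.] 0.76 172 [ 49. 143. 145.]
glue_red top
[... 642 characters left out ...]
[ 40. 126. 128.]
eraser_blue top [355. 179.] 0.59 260 [ 71. 107. 168.]
eraser_blue side [246. 205.] 0.8 233 [44. 82. 82.]
eraser_blue side [294. 150.] 0.67 140 [ 55.  72. 103.]
bin_red top [182. 191.] 0.81 2054 [148.  25.  25.]
bin_red side [203. 235.] 0.86 1896 [102.  35.  32.]
bin_yellow top [176. 235.] 0.9 2061 [192. 171.  50.]
bin_yellow side [243. 266.] 0.94 2566 [124. 108.  36.]
bin_green top [137. 187.] 0.68 2049 [ 32. 100.  47.]
bin_green side [165. 267.] 0.63 2320 [33. 69. 39.]
bin_green side [274. 154.] 0.16 402 [100.  68.  52.]
bin_blue top [419. 229.] 0.66 468 [171. 157.  62.]
bin_blue top [129. 230.] 0.56 2105 [ 38.  94. 176.]
bin_blue side [202. 304.] 0.59 3440 [ 31.  61. 110.]
```

View pics/top0.png

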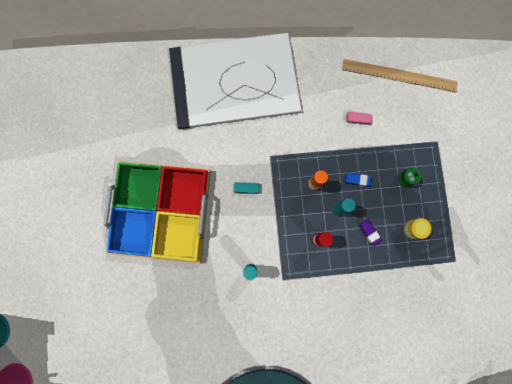

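View pics/side0.png

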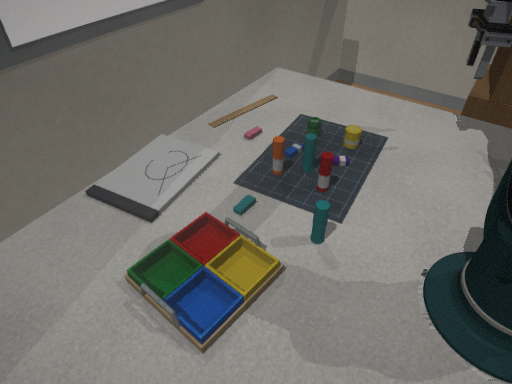

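View pics/wrist0.png

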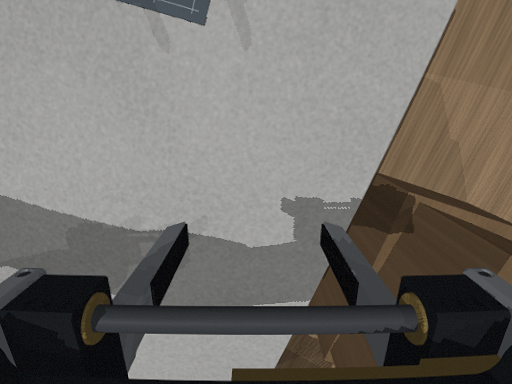

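Top view: the red stick is near (324,240), yellow pot (419,229), green sharpener (410,177), blue eraser (357,180), and the bins sit around (155,212). The side view agrees. Next I'll fit the object models in both views.

```bash
cat >> h.py <<'E'
from scipy.optimize import least_squares
def proj(f,X):
    P=np.array(f['pose']); c=(X-P[:3,3])@P[:3,:3]; u=c[:,:2]/c[:,2:]
    u=u*(1+f['k1']*(u**2).sum(1,keepdims=True)); return u*[f['fx'],f['fy']]+[f['cx'],f['cy']]
a=np.linspace(0,2*np.pi,40,endpoint=False); C=np.c_[np.cos(a),np.sin(a)]
def cyl(d,h): return np.r_[np.c_[C*d/2,0*a],np.c_[C*d/2,0*a+h]]
def box(l,w,h): return np.array([[x*l/2,y*w/2,z*h] for x in(-1,1) for y in(-1,1) for z in(0,1)])
M={'glue_red':cyl(30,105),'pot_yellow':cyl(47,54),'sharpener_green':cyl(40,50),'eraser_blue':box(60,24,16)}
for b in 'red yellow green blue'.split(): M['bin_'+b]=box(104,104,34)
def feat(pts):  # area centroid+bbox of hull
    h=cv2.convexHull(pts.astype(np.float32)); m=cv2.moments(h); h=h[:,0]
    return np.r_[m['m10']/m['m00'],m['m01']/m['m00'],h.min(0),h.max(0),(h@[1,1]).min(),(h@[1,1]).max(),(h@[1,-1]).min(),(h@[1,-1]).max()]
def fit(name,obs,x0):  # obs: list of (frame, mask) ; x0=[x,y,z,yaw]
    O=[(f,feat(np.argwhere(cv2.morphologyEx(m.astype(np.uint8),cv2.MORPH_OPEN,np.ones((2,2))))[:,::-1])) for f,m in obs]
    rot='glue' not in name and 'pot' not in name and 'sharp' not in name
    def r(p):
        q=p[3] if rot else 0; R=np.array([[np.cos(q),-np.sin(q),0],[np.sin(q),np.cos(q),0],[0,0,1]])
        X=M[name]@R.T+p[:3]
        return np.r_[np.concatenate([(feat(proj(f,X))-o)*np.r_[2,2,np.ones(8)] for f,o in O]),0 if rot else p[3]]
    best=min((least_squares(r,np.r_[x0[:3],y],loss='soft_l1',x_scale=[10,10,10,.1],diff_step=1e-4) for y in ([-.6,0,.6,1.2] if name[:3]=='era' else [x0[3]])),key=lambda s:s.cost)
    return best.x,best.cost
COL={'red':[1,0,0],'yellow':[1,1,0],'green':[0,1,0],'blue':[0,0,1]}
def pick(name,f):
    rs=eyes.silhouettes(name,f); c=np.array(COL[name.split('_')[1]],float); c-=c.mean(); c/=np.linalg.norm(c)
    def s(r):
        k=f['color'][r['pixels']].mean(0); k=k-k.mean(); return k@c/(np.linalg.norm(k)+1e-6)+.2*r['confidence']
    rs=[r for r in rs if r['pixels'].sum()>60]
    return max(rs,key=s) if rs else None
E
python3 - <<'E'
from h import *
F={n:eyes.grab_frame(n) for n in ['top','side']}
for t in M:
    R={n:pick(t,F[n]) for n in F}
    if None in R.values(): print(t,'missing',R.keys())
    p,e=tri(F['top'],R['top']['location'],F['side'],R['side']['location'])
    x,c=fit(t,[(F[n],R[n]['pixels']) for n in F],np.r_[p[:2],3,0])
    print(t,[np.round(R[n]['location']).tolist() for n in F],'tri',p.round(1),round(e,1),'fit',x.round(2),round(c,1))
for q,n in [((327,183),'orange'),((343,213),'turq'),((370,232),'purple')]: print(n,atz(F['top'],q,10).round())
E
```

```text
glue_red [[323.0, 241.0], [325.0, 171.0]] tri [ 427.4 -131.2   57.9] 2.3 fit [ 426.78 -132.56   -1.15    0.  ] 9.9
pot_yellow [[418.0, 230.0], [350.0, 136.0]] tri [ 449.9 -359.9   30.9] 5.4 fit [ 448.14 -365.27   -4.42    0.  ] 12.2
sharpener_green [[405.0, 176.0], [312.0, 126.0]] tri [ 570.6 -337.8   35.1] 3.4 fit [ 569.5  -350.58    1.44    0.  ] 14.9
eraser_blue [[359.0, 179.0], [294.0, 152.0]] tri [ 573.2 -238.3   -4.3] 2.5 fit [ 568.23 -233.28   -1.36    1.56] 15.8
bin_red [[180.0, 188.0], [204.0, 234.0]] tri [551.8 186.4  45.6] 2.6 fit [ 5.4970e+02  1.8321e+02  1.2150e+01 -6.0000e-02] 46.1
bin_yellow [[177.0, 234.0], [246.0, 266.0]] tri [443.8 194.6  27.9] 10.8 fit [ 4.4264e+02  1.9377e+02  6.8000e+00 -1.2000e-01] 29.9
bin_green [[135.0, 184.0], [162.0, 267.0]] tri [566.1 292.7  39.3] 0.3 fit [561.57 288.25  10.66   0.  ] 47.2
bin_blue [[132.0, 232.0], [204.0, 302.0]] tri [453.9 301.6  29.7] 0.3 fit [ 4.5509e+02  2.9919e+02  4.6700e+00 -1.2000e-01] 34.4
orange [ 564. -156.   10.]
turq [ 491. -191.   10.]
purple [ 445. -253.   10.]
```

Call:
servo_tool(commands=[[[0,0,0],[0,0,-0.0787],0],[[0,0,0],[0,0,-0.0787],0],[[0,0,0],[0,0,-0.0787],0],[[0,0,0],[0,0,-0.0787],0],[[0,0,0],[0,0,-0.0787],0],[[0,0,0],[0,0,-0.0787],0],[[0,0,0],[0,0,-0.0787],0],[[0,0,0],[0,0,-0.0787],0],[[0,0,0],[0,0,-0.0787],0]], newtons=15)

```text
t: 2.6
eef_pos: [217.1, -586.0, 184.8]
eef_rot: [0.741, 0.672, -0.0, -0.0]
wrist_force: [0.4, -0.5, -0.5]
finger_gap: 94.2
grasp_force: 0.0
```

Call:
servo_tool(commands=[[[0.115,0.086,0],[0,0,0],0],[[0.115,0.086,0],[0,0,0],0],[[0.115,0.086,0],[0,0,0],0],[[0.115,0.086,0],[0,0,0],0],[[0.115,0.086,0],[0,0,0],0],[[0.115,0.086,0],[0,0,0],0],[[0.115,0.086,0],[0,0,0],0],[[0.115,0.086,0],[0,0,0],0],[[0.115,0.086,0],[0,0,0],0],[[0.115,0.086,0],[0,0,0],0],[[0.115,0.086,0],[0,0,0],0],[[0.115,0.086,0],[0,0,0],0],[[0.115,0.086,0],[0,0,0],0],[[0.115,0.086,0],[0,0,0],0],[[0,0,0],[0,0,0],0],[[0,0,0],[0,0,0],0]])

```text
t: 3.93
eef_pos: [490.7, -289.3, 184.8]
eef_rot: [0.742, 0.671, 0.0, -0.0]
wrist_force: [-0.2, -0.8, 0.9]
finger_gap: 93.8
grasp_force: 0.0
```

```bash
cat >> h.py <<'E'
def to(target, s=None):
    s=s or monitor.observe(); x,y,z,w=s['eef_rot']
    from scipy.spatial.transform import Rotation as Ro
    R=Ro.from_quat([x,y,z,w]).as_matrix(); d=np.array(target)-s['eef_pos']
    print('shift frac',(R.T@d/200).round(4),'dist',np.linalg.norm(d).round(),'yaw',np.degrees(np.arctan2(R[1,0],R[0,0])).round(1))
E
python3 - <<'E'
from h import *
F={n:eyes.grab_frame(n) for n in ['top','wrist']}
save(F['wrist'],'wrist1')
for t in list(M)[:4]:
    R={n:pick(t,F[n]) for n in F}; R={n:r for n,r in R.items() if r}
    for ns in (['wrist'],['top','wrist']):
        if not all(n in R for n in ns): continue
        x,c=fit(t,[(F[n],R[n]['pixels']) for n in ns],np.r_[480,-240,3,0])
        print(t,ns,[np.round(R[n]['location']).tolist() for n in ns],'fit',x.round(2),round(c,1))
E
```

```text
glue_red ['wrist'] [[180.0, 39.0]] fit [ 430.33 -128.56   -8.36    0.  ] 0.6
glue_red ['top', 'wrist'] [[320.0, 239.0], [180.0, 39.0]] fit [ 431.17 -130.15   -3.26    0.  ] 14.3
pot_yellow ['wrist'] [[230.0, 230.0]] fit [ 448.99 -372.11  -22.52    0.  ] 0.5
pot_yellow ['top', 'wrist'] [[412.0, 224.0], [230.0, 230.0]] fit [ 449.49 -370.91  -20.48    0.  ] 18.6
sharpener_green ['wrist'] [[317.0, 209.0]] fit [ 576.61 -358.    -16.92    0.  ] 0.7
sharpener_green ['top', 'wrist'] [[407.0, 178.0], [317.0, 209.0]] fit [ 576.22 -357.79  -17.43    0.  ] 21.7
eraser_blue ['wrist'] [[314.0, 120.0]] fit [ 577.91 -232.69  -22.64    1.38] 0.9
eraser_blue ['top', 'wrist'] [[359.0, 179.0], [314.0, 120.0]] fit [ 573.61 -232.01   -5.02    1.4 ] 21.9
```

View pics/wrist1.png

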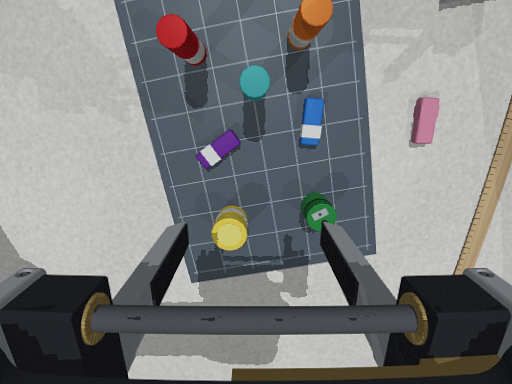

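Wrist view: red stick at (180,39), pot (230,230), sharpener (318,212) and blue eraser (313,121), with turquoise (255,82) and orange (312,25) close by. The wrist-only depths are weak. The top/side fit put the bases at about 0±4 mm, consistent with a mat top at 2 mm, so I'll refit with z tied to that.

```bash
sed -i "s/0 if rot else p\[3\]\]/0 if rot else p[3], 0 if name[:3]=='bin' else 20*(p[2]-2)]/" h.py
python3 - <<'E'
from h import *
F={n:eyes.grab_frame(n) for n in ['top','wrist','side']}
for t in list(M)[:4]:
    R={n:pick(t,F[n]) for n in F}; R={n:r for n,r in R.items() if r}
    for ns in (['wrist'],['top'],['side'],['top','wrist','side']):
        if not all(n in R for n in ns): continue
        x,c=fit(t,[(F[n],R[n]['pixels']) for n in ns],np.r_[480,-240,3,0])
        print(t,ns,'fit',x.round(2),round(c,1))
to([430,-131,180])
E
```

```text
glue_red ['wrist'] fit [ 458.45 -178.77    2.11    0.  ] 471.3
glue_red ['top'] fit [ 428.37 -132.23    2.      0.  ] 1.7
glue_red ['side'] fit [ 426.19 -129.56    2.      0.  ] 4.8
glue_red ['top', 'wrist', 'side'] fit [ 431.11 -131.43    1.99    0.  ] 27.9
pot_yellow ['wrist'] fit [ 451.91 -361.02    2.      0.  ] 3.5
pot_yellow ['top'] fit [ 452.51 -357.19    2.      0.  ] 14.5
pot_yellow ['side'] fit [ 443.22 -356.16    2.      0.  ] 8.2
pot_yellow ['top', 'wrist', 'side'] fit [ 451.4  -360.77    2.      0.  ] 38.9
sharpener_green ['wrist'] fit [ 572.43 -349.72    2.      0.  ] 6.2
sharpener_green ['top'] fit [ 569.8  -348.03    2.      0.  ] 7.1
sharpener_green ['side'] fit [ 567.41 -356.26    2.      0.  ] 7.2
sharpener_green ['top', 'wrist', 'side'] fit [ 571.34 -349.64    2.      0.  ] 32.0
eraser_blue ['wrist'] fit [ 572.96 -231.01    2.      1.44] 9.0
eraser_blue ['top'] fit [ 568.51 -232.19    2.      1.48] 7.7
eraser_blue ['side'] fit [ 565.11 -228.63    2.      1.48] 3.4
eraser_blue ['top', 'wrist', 'side'] fit [ 570.37 -231.05    2.     -1.74] 34.4
shift frac [ 0.763  -0.38    0.0242] dist 171.0 yaw 84.1
```

Call:
servo_tool(commands=[[[0.127,-0.064,0],[0,0,0],0.35],[[0.127,-0.064,0],[0,0,0],0.35],[[0.127,-0.064,0],[0,0,0],0.35],[[0.127,-0.064,0],[0,0,0],0.35],[[0.127,-0.064,0],[0,0,0],0.35],[[0.127,-0.064,0],[0,0,0],0.35],[[0,0,0.07],[0,0,0],0.35],[[0,0,0.1],[0,0,0],0.35],[[0,0,0],[0,0,0],0.35],[[0,0,0],[0,0,0],0.35]])

```text
t: 6.02
eef_pos: [428.9, -131.0, 150.7]
eef_rot: [0.743, 0.67, -0.0, -0.001]
wrist_force: [0.2, 0.5, 0.6]
finger_gap: 60.7
grasp_force: 0.0
```

```bash
python3 - <<'E'
from h import *
s=monitor.observe(); print(s['finger_gap'])
to([429,-131,25],s)
F={n:eyes.grab_frame(n) for n in ['top','wrist']}
r=eyes.silhouettes('glue_red',F['wrist'])
for q in r[:3]: print(q['location'],q['confidence'],q['pixels'].sum(),F['wrist']['color'][q['pixels']].mean(0))
r=pick('glue_red',F['wrist']); print(fit('glue_red',[(F['wrist'],r['pixels'])],[429,-131,2,0]))
save(F['wrist'],'wrist2')
E
```

```text
60.741498783301715
shift frac [-4.000e-04  1.600e-03  6.287e-01] dist 126.0 yaw 84.1
[161.2, 29.1] 0.93 2090 [ 50.46794258 123.11674641 125.06315789]
[324.2, 226.6] 0.69 1205 [ 43.1626556  116.55850622 118.58008299]
[256.2, 193.8] 0.64 1329 [151.67042889  45.58540256  48.26185102]
(array([ 432.57109407, -130.63151381,    1.99901955,    0.        ]), np.float64(3.378928327062206))
```

View pics/wrist2.png

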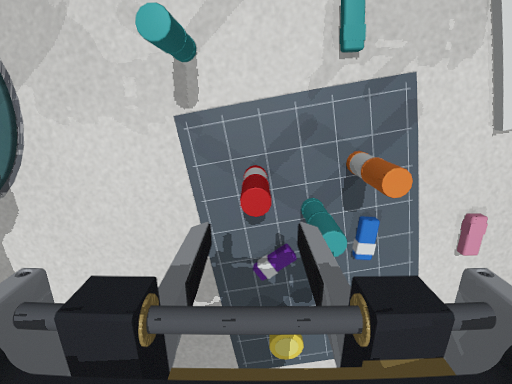

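The red stick at (256,190) is midway between the fingers, and the turquoise one is clear of them. I'll descend and grip.

Call:
servo_tool(commands=[[[0,0.005,0.1],[0,0,0],0.35],[[0,0.005,0.13],[0,0,0],0.35],[[0,0,0.13],[0,0,0],0.35],[[0,0,0.12],[0,0,0],0.35],[[0,0,0.1],[0,0,0],0.35],[[0,0,0.05],[0,0,0],0.35],[[0,0,0],[0,0,0],0.45],[[0,0,0],[0,0,0],0.5],[[0,0,0],[0,0,0],0.56],[[0,0,0],[0,0,0],0.62],[[0,0,0],[0,0,0],0.68],[[0,0,0],[0,0,0],0.75],[[0,0,0],[0,0,0],0.85],[[0,0,0],[0,0,0],1],[[0,0,0],[0,0,0],1],[[0,0,0],[0,0,0],1]], newtons=15)

```text
t: 7.55
eef_pos: [431.8, -131.6, 25.6]
eef_rot: [0.743, 0.67, 0.0, 0.001]
wrist_force: [-2.3, 0.5, 9.9]
finger_gap: 29.8
grasp_force: 15.0
```

Call:
servo_tool(commands=[[[0,0,-0.05],[0,0,0],1],[[0,0,-0.1],[0,0,0],1],[[0,0,-0.15],[0,0,0],1],[[0,0,-0.15],[0,0,0],1],[[0,0,-0.15],[0,0,0],1],[[0,0,-0.15],[0,0,0],1],[[0,0,-0.1],[0,0,0],1],[[0,0,0],[0,0,0],1],[[0,0,0],[0,0,0],1]])

```text
t: 8.3
eef_pos: [431.5, -131.4, 196.0]
eef_rot: [0.743, 0.67, 0.0, 0.001]
wrist_force: [-0.3, -0.8, -1.9]
finger_gap: 30.2
grasp_force: 15.0
```

```bash
python3 - <<'E'
from h import *
to([549,183,195])
E
```

```text
shift frac [1.6245 0.422  0.0043] dist 336.0 yaw 84.1
```

Call:
servo_tool(commands=[[[0.06,0.016,0],[0,0,0],1],[[0.12,0.031,0],[0,0,0],1],[[0.15,0.039,0],[0,0,0],1],[[0.15,0.039,0],[0,0,0],1],[[0.15,0.039,0],[0,0,0],1],[[0.15,0.039,0],[0,0,0],1],[[0.15,0.039,0],[0,0,0],1],[[0.15,0.039,0],[0,0,0],1],[[0.15,0.039,0],[0,0,0],1],[[0.15,0.039,0],[0,0,0],1],[[0.12,0.031,0],[0,0,0],1],[[0.09,0.023,0],[0,0,0],1],[[0.034,0.01,0],[0,0,0],1],[[0,0,0],[0,0,0],1],[[0,0,0],[0,0,0],1],[[0,0,0],[0,0,0],1]])

```text
t: 9.63
eef_pos: [548.6, 181.6, 194.5]
eef_rot: [0.743, 0.669, -0.0, -0.0]
wrist_force: [-0.3, 0.1, -0.7]
finger_gap: 29.6
grasp_force: 15.0
```

```bash
python3 - <<'E'
from h import *
s=monitor.observe(); print(s['eef_pos'],s['finger_gap'])
F={n:eyes.grab_frame(n) for n in ['top','wrist']}
save(F['wrist'],'wrist3')
for b in ['red','yellow','green','blue']:
    t='bin_'+b; r=pick(t,F['wrist']); g=pick(t,F['top'])
    if r is None: print(t,'none'); continue
    for f,k in ((F['wrist'],r),(F['top'],g)):
        m=k['pixels']; print(t,k['location'],m.sum(),atz(f,k['location'],20).round(), end=' ')
    x,c=fit(t,[(F['wrist'],r['pixels'])],[500,240,4,-.1]); print('fit',x.round(2),round(c,1))
r=pick('glue_red',F['wrist']); print(r and (r['location'],F['wrist']['color'][r['pixels']].mean(0)))
E
```

```text
[548.5705835  181.56170715 194.46403878] 29.56079028038569
bin_red [251.8, 164.5] 5847 [547. 193.  20.] bin_red [199.4, 177.3] 263 [581. 146.  20.] fit [ 5.5274e+02  1.8336e+02 -5.5000e-01 -1.0000e-01] 1.7
bin_yellow [175.1, 170.0] 6212 [441. 197.  20.] Traceback (most recent call last):
  File "<stdin>", line 9, in <module>
TypeError: 'NoneType' object is not subscriptable
```

View pics/wrist3.png

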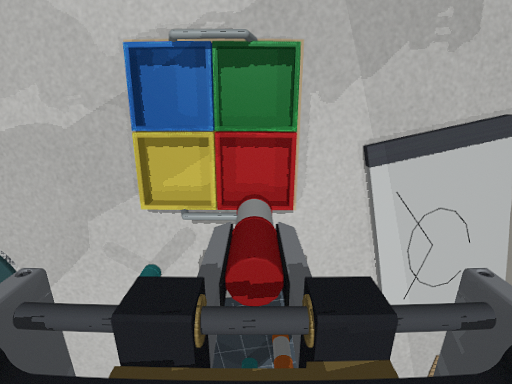

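The bins are clear here: red at (255,170), yellow (175,170), green (256,88), blue (171,88). The wrist fit puts the red bin at (552,183), matching the earlier fit. I'll lower the stick.

Call:
servo_tool(commands=[[[0.003,0.006,0.08],[0,0,0],1],[[0.003,0.006,0.14],[0,0,0],1],[[0,0,0.14],[0,0,0],1],[[0,0,0.14],[0,0,0],1],[[0,0,0.13],[0,0,0],1],[[0,0,0.1],[0,0,0],1],[[0,0,0.05],[0,0,0],1],[[0,0,0.015],[0,0,0],1],[[0,0,0.007],[0,0,0],1],[[0,0,0.007],[0,0,0],1],[[0,0,0],[0,0,0],1],[[0,0,0],[0,0,0],1]])

```text
t: 10.93
eef_pos: [551.9, 184.1, 34.0]
eef_rot: [0.743, 0.67, 0.001, 0.0]
wrist_force: [0.1, 0.2, -1.3]
finger_gap: 30.2
grasp_force: 15.0
```

Call:
servo_tool(commands=[[[0,0,0.005],[0,0,0],1],[[0,0,0.005],[0,0,0],1],[[0,0,0.005],[0,0,0],1],[[0,0,0],[0,0,0],1],[[0,0,0],[0,0,0],1]])

```text
t: 11.35
eef_pos: [551.7, 184.1, 30.6]
eef_rot: [0.743, 0.67, 0.0, 0.0]
wrist_force: [-2.3, -1.6, 7.2]
finger_gap: 29.7
grasp_force: 15.0
```

Contact with the floor is felt at 7 N. I'll release, lift, and go back toward the pot.

Call:
servo_tool(commands=[[[0,0,0],[0,0,0],0.6],[[0,0,0],[0,0,0],0.5],[[0,0,0],[0,0,0],0.4],[[0,0,0],[0,0,0],0.4],[[0,0,-0.08],[0,0,0],0.4],[[0,0,-0.14],[0,0,0],0.4],[[0,0,-0.14],[0,0,0],0.4],[[0,0,-0.14],[0,0,0],0.4],[[0,0,-0.14],[0,0,0],0.4],[[0,0,-0.1],[0,0,0],0.4],[[0,0,-0.05],[0,0,0],0.4],[[0,0,0],[0,0,0],0.4]])

```text
t: 12.35
eef_pos: [552.2, 184.3, 189.8]
eef_rot: [0.743, 0.67, 0.001, 0.001]
wrist_force: [-0.4, -0.3, -0.3]
finger_gap: 56.1
grasp_force: 0.0
```

```bash
python3 - <<'E'
from h import *
f=eyes.grab_frame('side'); save(f,'side1')
to([451,-360,190])
E
```

```text
shift frac [-2.7568 -0.2189 -0.0101] dist 553.0 yaw 84.1
```

View pics/side1.png

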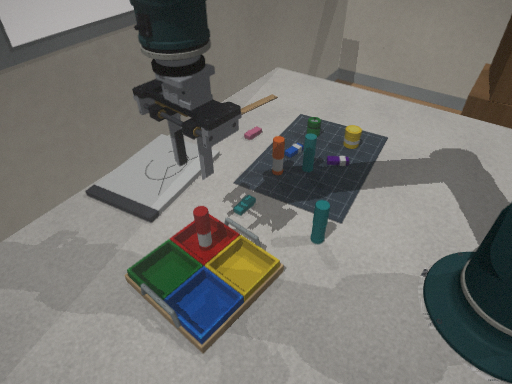

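The red stick stands upright in the red bin at (204,230). On to the pot.

Call:
servo_tool(commands=[[[-0.08,-0.007,0],[0,0,0],0.12],[[-0.14,-0.011,0],[0,0,0],0.12],[[-0.16,-0.013,0],[0,0,0],0.12],[[-0.16,-0.013,0],[0,0,0],0.12],[[-0.16,-0.013,0],[0,0,0],0.12],[[-0.16,-0.013,0],[0,0,0],0.12],[[-0.16,-0.013,0],[0,0,0],0.12],[[-0.16,-0.013,0],[0,0,0],0.12],[[-0.16,-0.013,0],[0,0,0],0.12],[[-0.16,-0.013,0],[0,0,0],0.12],[[-0.16,-0.013,0],[0,0,0],0.12],[[-0.16,-0.013,0],[0,0,0],0.12],[[-0.16,-0.013,0],[0,0,0],0.12],[[-0.16,-0.013,0],[0,0,0],0.12],[[-0.16,-0.013,0],[0,0,0],0.12],[[-0.16,-0.013,0],[0,0,0],0.12],[[-0.16,-0.013,0],[0,0,0],0.12],[[-0.137,-0.012,0],[0,0,0],0.12],[[0,0,0.1],[0,0,0],0.12],[[0,0,0],[0,0,0],0.12]])

```text
t: 14.07
eef_pos: [447.1, -360.1, 163.3]
eef_rot: [0.744, 0.669, -0.001, -0.003]
wrist_force: [0.0, 0.6, -1.4]
finger_gap: 82.8
grasp_force: 0.0
```

Call:
servo_tool(commands=[[[0,0,0.1],[0,0,0],0.12],[[0,0,0],[0,0,0],0.12],[[0,0,0],[0,0,0],0.12]])

```text
t: 14.32
eef_pos: [449.4, -358.5, 147.2]
eef_rot: [0.742, 0.67, -0.0, -0.001]
wrist_force: [-0.5, 0.8, 0.4]
finger_gap: 82.7
grasp_force: 0.0
```

```bash
python3 - <<'E'
from h import *
s=monitor.observe(); print(s['eef_pos'],s['finger_gap'])
f=eyes.grab_frame('wrist'); save(f,'wrist4')
r=pick('pot_yellow',f); print(r['location'],r['pixels'].sum(),f['color'][r['pixels']].mean(0))
x,c=fit('pot_yellow',[(f,r['pixels'])],[451,-360,2,0]); print(x,c)
to([x[0],x[1],27],s)
E
```

```text
[ 449.37502813 -358.46299509  147.20212032] 82.69750896229438
[252.7, 186.5] 1552 [192.85631443 182.48582474  92.41688144]
[ 452.44593701 -360.70684837    1.9984502     0.        ] 8.362081673749325
shift frac [-0.0107  0.0178  0.601 ] dist 120.0 yaw 84.2
```

View pics/wrist4.png

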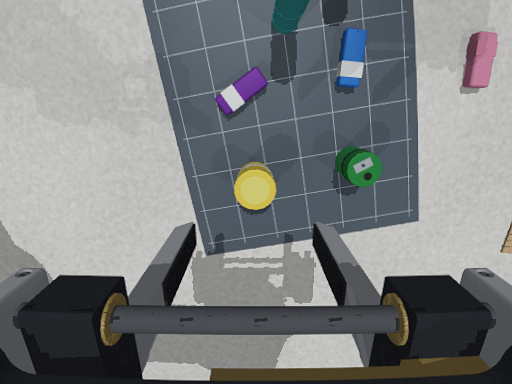

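The pot at (254,187) is centred between the fingers, with nothing else under them.

Call:
servo_tool(commands=[[[-0.005,0.009,0.1],[0,0,0],0.12],[[-0.005,0.009,0.14],[0,0,0],0.12],[[0,0,0.14],[0,0,0],0.12],[[0,0,0.13],[0,0,0],0.12],[[0,0,0.08],[0,0,0],0.2],[[0,0,0.02],[0,0,0],0.28],[[0,0,0],[0,0,0],0.34],[[0,0,0],[0,0,0],0.38],[[0,0,0],[0,0,0],0.42],[[0,0,0],[0,0,0],0.46],[[0,0,0],[0,0,0],0.5],[[0,0,0],[0,0,0],0.55],[[0,0,0],[0,0,0],1],[[0,0,0],[0,0,0],1],[[0,0,0],[0,0,0],1]], newtons=15)

```text
t: 15.67
eef_pos: [453.3, -362.6, 26.8]
eef_rot: [0.743, 0.67, -0.0, 0.0]
wrist_force: [-2.1, 0.7, 8.3]
finger_gap: 46.2
grasp_force: 15.0
```

Call:
servo_tool(commands=[[[0,0,-0.04],[0,0,0],1],[[0,0,-0.08],[0,0,0],1],[[0,0,-0.13],[0,0,0],1],[[0,0,-0.13],[0,0,0],1],[[0,0,-0.13],[0,0,0],1],[[0,0,-0.13],[0,0,0],1],[[0,0,-0.1],[0,0,0],1],[[0,0,-0.05],[0,0,0],1],[[0,0,0],[0,0,0],1],[[0,0,0],[0,0,0],1]])

```text
t: 16.5
eef_pos: [452.9, -362.1, 183.7]
eef_rot: [0.743, 0.67, -0.0, -0.0]
wrist_force: [0.4, 0.1, -1.3]
finger_gap: 46.4
grasp_force: 15.0
```

```bash
python3 - <<'E'
from h import *
to([445,194,183])
E
```

```text
shift frac [ 2.7618 -0.3265  0.0032] dist 556.0 yaw 84.1
```

Call:
servo_tool(commands=[[[0.06,-0.007,0],[0,0,0],1],[[0.12,-0.014,0],[0,0,0],1],[[0.16,-0.019,0],[0,0,0],1],[[0.16,-0.019,0],[0,0,0],1],[[0.16,-0.019,0],[0,0,0],1],[[0.16,-0.019,0],[0,0,0],1],[[0.16,-0.019,0],[0,0,0],1],[[0.16,-0.019,0],[0,0,0],1],[[0.16,-0.019,0],[0,0,0],1],[[0.16,-0.019,0],[0,0,0],1],[[0.16,-0.019,0],[0,0,0],1],[[0.16,-0.019,0],[0,0,0],1],[[0.16,-0.019,0],[0,0,0],1],[[0.16,-0.019,0],[0,0,0],1],[[0.16,-0.019,0],[0,0,0],1],[[0.16,-0.019,0],[0,0,0],1],[[0.16,-0.019,0],[0,0,0],1],[[0.12,-0.014,0],[0,0,0],1],[[0.062,-0.007,0],[0,0,0],1],[[0,0,0],[0,0,0],1]])

```text
t: 18.17
eef_pos: [443.1, 197.1, 182.9]
eef_rot: [0.741, 0.671, -0.0, -0.001]
wrist_force: [0.5, 0.6, -1.0]
finger_gap: 46.3
grasp_force: 15.0
```

Call:
servo_tool(commands=[[[0,0,0.0],[0,0,0],1],[[0,0,0],[0,0,0],1]])

```text
t: 18.33
eef_pos: [444.4, 193.3, 183.3]
eef_rot: [0.743, 0.67, -0.001, -0.0]
wrist_force: [0.9, 0.9, -0.4]
finger_gap: 46.3
grasp_force: 15.0
```

```bash
python3 - <<'E'
from h import *
s=monitor.observe();print(s['finger_gap'])
f=eyes.grab_frame('wrist'); save(f,'w5')
for t in ['bin_yellow','bin_blue','bin_green']:
    r=pick(t,f)
    if r: print(t,r['location'],r['pixels'].sum(),fit(t,[(f,r['pixels'])],[450,220,4,-.1]))
to([445,194,33],s)
E
```

```text
46.265624442601975
bin_yellow [257.2, 161.9] 5357 (array([ 4.47075531e+02,  1.95399183e+02,  4.65806385e-01, -1.15402871e-01]), np.float64(1.192132294246335))
bin_blue [255.3, 86.6] 8230 (array([ 4.58769001e+02,  3.02599155e+02, -4.84935856e+00, -8.72119996e-02]), np.float64(2.5477210191375956))
shift frac [0.0044 0.0036 0.7515] dist 150.0 yaw 84.1
```

View pics/w5.png

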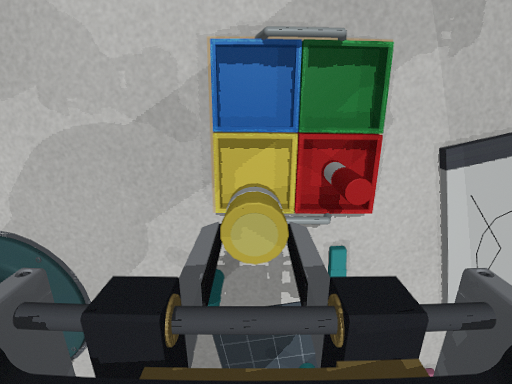

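The pot at (255,230) hangs over the yellow bin, and the red stick stands in its own bin at (345,182). Lowering.

Call:
servo_tool(commands=[[[0.008,0.008,0.06],[0,0,0],1],[[0,0,0.12],[0,0,0],1],[[0,0,0.14],[0,0,0],1],[[0,0,0.14],[0,0,0],1],[[0,0,0.13],[0,0,0],1],[[0,0,0.09],[0,0,0],1],[[0,0,0.04],[0,0,0],1],[[0,0,0.02],[0,0,0],1],[[0,0,0.005],[0,0,0],1],[[0,0,0],[0,0,0],1],[[0,0,0],[0,0,0],1]])

```text
t: 19.45
eef_pos: [447.4, 195.6, 35.9]
eef_rot: [0.743, 0.67, 0.001, 0.0]
wrist_force: [0.8, -0.3, -0.8]
finger_gap: 46.4
grasp_force: 15.0
```

Call:
servo_tool(commands=[[[0,0,0.005],[0,0,0],1],[[0,0,0.005],[0,0,0],1],[[0,0,0],[0,0,0],1],[[0,0,0],[0,0,0],1]])

```text
t: 19.78
eef_pos: [446.9, 195.4, 33.2]
eef_rot: [0.743, 0.67, 0.0, 0.0]
wrist_force: [-0.3, 0.3, -1.7]
finger_gap: 46.4
grasp_force: 15.0
```

Call:
servo_tool(commands=[[[0,0,0.005],[0,0,0],1],[[0,0,0.005],[0,0,0],1],[[0,0,0],[0,0,0],1],[[0,0,0],[0,0,0],1]])

```text
t: 20.12
eef_pos: [447.0, 195.6, 31.4]
eef_rot: [0.743, 0.67, 0.0, 0.0]
wrist_force: [-3.9, -0.6, 9.1]
finger_gap: 46.5
grasp_force: 15.0
```

Call:
servo_tool(commands=[[[0,0,0],[0,0,0],0.45],[[0,0,0],[0,0,0],0.4],[[0,0,0],[0,0,0],0.34],[[0,0,0],[0,0,0],0.34],[[0,0,-0.06],[0,0,0],0.34],[[0,0,-0.14],[0,0,0],0.34],[[0,0,-0.14],[0,0,0],0.3],[[0,0,-0.14],[0,0,0],0.2],[[0,0,-0.14],[0,0,0],0.2],[[0,0,-0.1],[0,0,0],0.2],[[0,0,-0.05],[0,0,0],0.2],[[0,0,0],[0,0,0],0.2]])

```text
t: 21.12
eef_pos: [447.6, 195.8, 187.2]
eef_rot: [0.743, 0.67, 0.001, 0.001]
wrist_force: [-0.0, -0.8, -0.9]
finger_gap: 75.2
grasp_force: 0.0
```

```bash
python3 - <<'E'
from h import *
f=eyes.grab_frame('side'); save(f,'side2')
r=pick('pot_yellow',f); print(r['location'],r['pixels'].sum(), fit('pot_yellow',[(f,r['pixels'])],[447,195,7,0])[0])
to([571,-350,185])
E
```

```text
[239.4, 264.8] 756 [446.06751047 195.47434142   1.99972815   0.        ]
shift frac [-2.6464e+00  9.0080e-01 -1.8000e-03] dist 559.0 yaw 84.1
```

Call:
servo_tool(commands=[[[-0.08,0.027,0],[0,0,0],0.15],[[-0.14,0.048,0],[0,0,0],0.15],[[-0.16,0.0545,0],[0,0,0],0.15],[[-0.16,0.0545,0],[0,0,0],0.15],[[-0.16,0.0545,0],[0,0,0],0.15],[[-0.16,0.0545,0],[0,0,0],0.15],[[-0.16,0.0545,0],[0,0,0],0.15],[[-0.16,0.0545,0],[0,0,0],0.15],[[-0.16,0.0545,0],[0,0,0],0.15],[[-0.16,0.0545,0],[0,0,0],0.15],[[-0.16,0.0545,0],[0,0,0],0.15],[[-0.16,0.0545,0],[0,0,0],0.15],[[-0.16,0.0545,0],[0,0,0],0.15],[[-0.16,0.0545,0],[0,0,0],0.15],[[-0.16,0.0545,0],[0,0,0],0.15],[[-0.16,0.0545,0],[0,0,0],0.15],[[-0.12,0.041,0],[0,0,0],0.15],[[-0.066,0.022,0],[0,0,0],0.15],[[0,0,0],[0,0,0],0.15],[[0,0,0],[0,0,0],0.15]])

```text
t: 22.88
eef_pos: [570.8, -349.1, 182.8]
eef_rot: [0.743, 0.669, -0.0, -0.002]
wrist_force: [0.0, 0.5, 0.1]
finger_gap: 80.2
grasp_force: 0.0
```

Call:
servo_tool(commands=[[[0,0,0.1],[0,0,0],0.15],[[0,0,0.1],[0,0,0],0.15],[[0,0,0],[0,0,0],0.15],[[0,0,0],[0,0,0],0.15]])

```text
t: 23.22
eef_pos: [571.0, -348.0, 144.2]
eef_rot: [0.742, 0.67, -0.0, -0.001]
wrist_force: [-0.1, 0.6, 0.1]
finger_gap: 80.0
grasp_force: 0.0
```

```bash
python3 - <<'E'
from h import *
s=monitor.observe(); print(s['eef_pos'],s['finger_gap'])
f=eyes.grab_frame('wrist'); save(f,'w6')
r=pick('sharpener_green',f); print(r['location'],r['pixels'].sum(),f['color'][r['pixels']].mean(0))
x,c=fit('sharpener_green',[(f,r['pixels'])],[571,-350,2,0]); print(x,c)
to([x[0],x[1],22],s)
r=pick('eraser_blue',f); print(r and fit('eraser_blue',[(f,r['pixels'])],[571,-231,2,0]))
E
```

```text
[ 571.00912301 -348.02620518  144.24505354] 79.97239647720153
[254.3, 187.5] 1149 [ 54.63881636 117.60748477  71.55178416]
[ 573.50607458 -349.87752151    1.99832504    0.        ] 7.689186622472409
shift frac [-0.0087  0.0146  0.6112] dist 122.0 yaw 84.2
(array([ 573.81871739, -231.03208482,    1.99874892,    1.44309858]), np.float64(9.66592142868384))
```

View pics/w6.png

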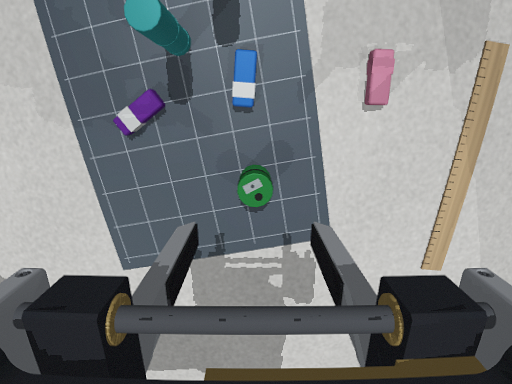

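The sharpener is centred at (255,188) between the fingers, and the blue eraser is at (245,78). I'll descend and grip.

Call:
servo_tool(commands=[[[-0.005,0.007,0.1],[0,0,0],0.15],[[-0.004,0.007,0.14],[0,0,0],0.15],[[0,0,0.14],[0,0,0],0.15],[[0,0,0.13],[0,0,0],0.15],[[0,0,0.08],[0,0,0],0.25],[[0,0,0.02],[0,0,0],0.35],[[0,0,0],[0,0,0],0.42],[[0,0,0],[0,0,0],0.46],[[0,0,0],[0,0,0],0.5],[[0,0,0],[0,0,0],0.54],[[0,0,0],[0,0,0],0.58],[[0,0,0],[0,0,0],0.62],[[0,0,0],[0,0,0],1],[[0,0,0],[0,0,0],1],[[0,0,0],[0,0,0],1]], newtons=15)

```text
t: 24.62
eef_pos: [574.3, -352.0, 23.9]
eef_rot: [0.743, 0.67, 0.0, 0.0]
wrist_force: [-2.0, -0.2, 6.4]
finger_gap: 39.5
grasp_force: 15.0
```

Call:
servo_tool(commands=[[[0,0,-0.04],[0,0,0],1],[[0,0,-0.08],[0,0,0],1],[[0,0,-0.13],[0,0,0],1],[[0,0,-0.13],[0,0,0],1],[[0,0,-0.13],[0,0,0],1],[[0,0,-0.13],[0,0,0],1],[[0,0,-0.1],[0,0,0],1],[[0,0,-0.06],[0,0,0],1],[[0,0,0],[0,0,0],1],[[0,0,0],[0,0,0],1]])

```text
t: 25.45
eef_pos: [573.9, -351.7, 182.9]
eef_rot: [0.743, 0.67, -0.0, 0.0]
wrist_force: [-0.1, 0.4, -1.4]
finger_gap: 39.2
grasp_force: 15.0
```

```bash
python3 - <<'E'
from h import *
to([563,289,183])
E
```

```text
shift frac [ 3.1806e+00 -3.8520e-01 -1.3000e-03] dist 641.0 yaw 84.1
```

Call:
servo_tool(commands=[[[0.07,-0.008,0],[0,0,0],1],[[0.13,-0.016,0],[0,0,0],1],[[0.17,-0.0206,0],[0,0,0],1],[[0.17,-0.0206,0],[0,0,0],1],[[0.17,-0.0206,0],[0,0,0],1],[[0.17,-0.0206,0],[0,0,0],1],[[0.17,-0.0206,0],[0,0,0],1],[[0.17,-0.0206,0],[0,0,0],1],[[0.17,-0.0206,0],[0,0,0],1],[[0.17,-0.0206,0],[0,0,0],1],[[0.17,-0.0206,0],[0,0,0],1],[[0.17,-0.0206,0],[0,0,0],1],[[0.17,-0.0206,0],[0,0,0],1],[[0.17,-0.0206,0],[0,0,0],1],[[0.17,-0.0206,0],[0,0,0],1],[[0.17,-0.0206,0],[0,0,0],1],[[0.17,-0.0206,0],[0,0,0],1],[[0.17,-0.0206,0],[0,0,0],1],[[0.16,-0.019,0],[0,0,0],1],[[0.1,-0.012,0],[0,0,0],1]])

```text
t: 27.12
eef_pos: [560.9, 292.8, 181.6]
eef_rot: [0.742, 0.671, -0.001, -0.001]
wrist_force: [0.1, 0.9, -0.6]
finger_gap: 39.6
grasp_force: 15.0
```

Call:
servo_tool(commands=[[[0,0,0.0],[0,0,0],1],[[0,0,0],[0,0,0],1],[[0,0,0],[0,0,0],1]])

```text
t: 27.37
eef_pos: [562.6, 288.3, 182.0]
eef_rot: [0.743, 0.67, -0.001, -0.0]
wrist_force: [-0.2, -0.1, -0.2]
finger_gap: 39.2
grasp_force: 15.0
```

```bash
python3 - <<'E'
from h import *
s=monitor.observe();print(s['finger_gap'])
f=eyes.grab_frame('wrist'); save(f,'w7')
for t in ['bin_green','bin_blue']:
    r=pick(t,f)
    if r: print(t,r['location'],r['pixels'].sum(),fit(t,[(f,r['pixels'])],[500,300,4,-.1]))
to([563,289,33],s)
E
```

```text
39.20702059300887
bin_green [259.0, 168.7] 5411 (array([ 5.64519709e+02,  2.87131541e+02, -4.52838717e+00, -1.12287819e-01]), np.float64(1.0696869181560302))
bin_blue [171.6, 173.9] 6494 (array([ 4.53564269e+02,  2.97985006e+02, -8.17010574e+00, -1.31075805e-01]), np.float64(5.464812568242247))
shift frac [0.0045 0.0029 0.7449] dist 149.0 yaw 84.1
```

Call:
servo_tool(commands=[[[0.002,0.004,0.06],[0,0,0],1],[[0,0,0.12],[0,0,0],1],[[0,0,0.14],[0,0,0],1],[[0,0,0.14],[0,0,0],1],[[0,0,0.13],[0,0,0],1],[[0,0,0.09],[0,0,0],1],[[0,0,0.04],[0,0,0],1],[[0,0,0.02],[0,0,0],1],[[0,0,0.01],[0,0,0],1],[[0,0,0],[0,0,0],1],[[0,0,0],[0,0,0],1]])

```text
t: 28.43
eef_pos: [564.5, 289.5, 34.1]
eef_rot: [0.743, 0.67, 0.001, 0.0]
wrist_force: [-0.0, -0.0, -0.5]
finger_gap: 39.6
grasp_force: 15.0
```

Call:
servo_tool(commands=[[[0,0,0.005],[0,0,0],1],[[0,0,0.005],[0,0,0],1],[[0,0,0.005],[0,0,0],1],[[0,0,0],[0,0,0],1],[[0,0,0],[0,0,0],1]])

```text
t: 28.85
eef_pos: [564.0, 289.2, 30.1]
eef_rot: [0.743, 0.67, -0.0, -0.0]
wrist_force: [0.6, 0.5, -0.8]
finger_gap: 39.2
grasp_force: 15.0
```

Call:
servo_tool(commands=[[[0,0,0.004],[0,0,0],1],[[0,0,0.004],[0,0,0],1],[[0,0,0],[0,0,0],1],[[0,0,0],[0,0,0],1]])

```text
t: 29.18
eef_pos: [564.1, 289.5, 28.9]
eef_rot: [0.743, 0.67, 0.0, 0.0]
wrist_force: [-1.4, -0.5, 7.1]
finger_gap: 39.1
grasp_force: 15.0
```

Call:
servo_tool(commands=[[[0,0,0],[0,0,0],0.5],[[0,0,0],[0,0,0],0.44],[[0,0,0],[0,0,0],0.38],[[0,0,0],[0,0,0],0.38],[[0,0,-0.06],[0,0,0],0.38],[[0,0,-0.14],[0,0,0],0.38],[[0,0,-0.14],[0,0,0],0.38],[[0,0,-0.14],[0,0,0],0.38],[[0,0,-0.14],[0,0,0],0.38],[[0,0,-0.12],[0,0,0],0.38],[[0,0,-0.05],[0,0,0],0.38],[[0,0,0],[0,0,0],0.38],[[0,0,0],[0,0,0],0.38]])

```text
t: 30.27
eef_pos: [564.0, 289.1, 186.5]
eef_rot: [0.743, 0.67, 0.0, 0.0]
wrist_force: [-0.8, 0.4, -0.8]
finger_gap: 58.3
grasp_force: 0.0
```

```bash
python3 - <<'E'
from h import *
f=eyes.grab_frame('side'); save(f,'side3')
to([573,-231,187])
E
```

```text
shift frac [-2.5805  0.3151 -0.0058] dist 520.0 yaw 84.1
```

View pics/side3.png

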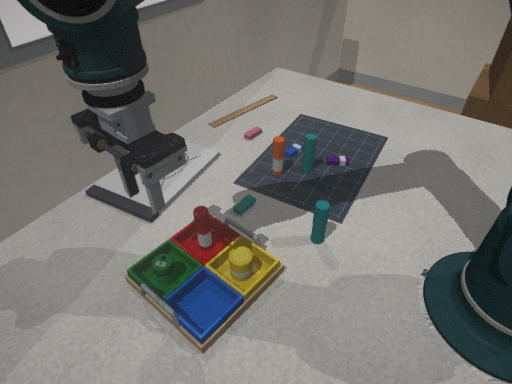

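The red stick (204,230), pot (240,262) and sharpener (163,262) all stand upright in their own bins. Now the blue eraser.

Call:
servo_tool(commands=[[[-0.07,0.0085,0],[0,0,0],0.38],[[-0.13,0.016,0],[0,0,0],0.38],[[-0.16,0.0195,0],[0,0,0],0.38],[[-0.16,0.0195,0],[0,0,0],0.38],[[-0.16,0.0195,0],[0,0,0],0.38],[[-0.16,0.0195,0],[0,0,0],0.38],[[-0.16,0.0195,0],[0,0,0],0.38],[[-0.16,0.0195,0],[0,0,0],0.38],[[-0.16,0.0195,0],[0,0,0],0.38],[[-0.16,0.0195,0],[0,0,0],0.38],[[-0.16,0.0195,0],[0,0,0],0.38],[[-0.16,0.0195,0],[0,0,0],0.38],[[-0.16,0.0195,0],[0,0,0],0.38],[[-0.16,0.0195,0],[0,0,0],0.38],[[-0.16,0.0195,0],[0,0,0],0.38],[[-0.16,0.0195,0],[0,0,0],0.38],[[-0.1,0.012,0],[0,0,0],0.38],[[-0.04,0.005,0],[0,0,0],0.38],[[0,0,0],[0,0,0],0.38],[[0,0,0],[0,0,0],0.38]])

```text
t: 31.98
eef_pos: [573.0, -229.4, 185.5]
eef_rot: [0.743, 0.67, -0.0, -0.001]
wrist_force: [1.3, -0.1, 0.6]
finger_gap: 58.1
grasp_force: 0.0
```

Call:
servo_tool(commands=[[[0,0,0.1],[0,0,0],0.38],[[0,0,0.1],[0,0,0],0.38],[[0,0,0],[0,0,0],0.38],[[0,0,0],[0,0,0],0.38]])

```text
t: 32.32
eef_pos: [573.1, -228.7, 146.1]
eef_rot: [0.742, 0.67, -0.0, -0.001]
wrist_force: [0.1, 0.0, 0.5]
finger_gap: 58.4
grasp_force: 0.0
```

```bash
python3 - <<'E'
from h import *
s=monitor.observe(); print(s['eef_pos'],s['finger_gap'])
f=eyes.grab_frame('wrist'); save(f,'w8')
r=pick('eraser_blue',f); print(r['location'],r['pixels'].sum(),f['color'][r['pixels']].mean(0))
x,c=fit('eraser_blue',[(f,r['pixels'])],[573,-231,2,0]); print(x,c)
g=cv2.minAreaRect(np.argwhere(r['pixels'])[:,::-1].astype(np.float32)); print(g)
B=cv2.boxPoints(g); W=np.array([atz(f,b,16)[:2] for b in B]); print(W.round(1), W.mean(0))
to([x[0],x[1],6],s)
for q in eyes.silhouettes('glue_red',f): 
    m=q['pixels']; print(q['location'],f['color'][m].mean(0).round(), fit('glue_red',[(f,m)],[500,-190,2,0])[0].round(1))
E
```

```text
[ 573.09432017 -228.73961606  146.09285719] 58.42519121389021
[252.0, 179.5] 884 [ 94.07126697 142.78054299 199.85180995]
[ 573.97185398 -230.97687993    1.99870305    1.48726052] 13.240807043490406
((253.36643981933594, 180.20404052734375), (19.3886661529541, 48.39604568481445), 3.4682295322418213)
[[ 555.7 -256.8]
 [ 566.1 -196.4]
 [ 589.  -200.2]
 [ 579.8 -260.8]] [ 572.66100577 -228.55679836]
shift frac [-0.0114  0.0066  0.7004] dist 140.0 yaw 84.2
[175.9, 156.0] [ 49. 126. 128.] [ 503.3 -181.8    2.     0. ]
```

View pics/w8.png

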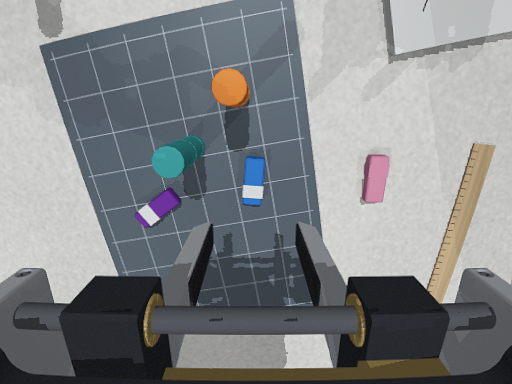

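The eraser at (253,180) lies between the fingers. The turquoise stick stands at about (503,-182), near the body's corner, so I'll tilt 12° away from it and then descend.

Call:
servo_tool(commands=[[[-0.009,0.003,0],[0,0,0],0.38],[[0,0,0],[0,0.0444,0],0.38],[[0,0,0],[0,0.0444,0],0.38],[[0,0,0],[0,0.0444,0],0.38],[[-0.025,0,0.117],[0,0,0],0.38],[[-0.029,0,0.137],[0,0,0],0.38],[[-0.029,0,0.137],[0,0,0],0.38],[[-0.027,0,0.127],[0,0,0],0.38],[[0,0,0],[0,0,0],0.38],[[0,0,0],[0,0,0],0.38]], newtons=15)

```text
t: 33.3
eef_pos: [573.6, -232.2, 40.7]
eef_rot: [0.739, 0.666, 0.078, -0.071]
wrist_force: [-0.0, -0.2, 0.3]
finger_gap: 58.1
grasp_force: 0.0
```

```bash
python3 - <<'E'
from h import *
from scipy.spatial.transform import Rotation as Ro
s=monitor.observe(); print(s['eef_pos'],Ro.from_quat(s['eef_rot']).as_matrix()[:,2].round(3)); to([573.5,-230.5,6],s)
E
```

```text
[ 573.5853779  -232.21383083   40.74015424] [ 0.021  0.207 -0.978]
shift frac [-0.0279 -0.0011  0.1717] dist 35.0 yaw 84.1
```

Call:
servo_tool(commands=[[[-0.014,0,0.08],[0,0,0],0.38],[[-0.01,0,0.06],[0,0,0],0.38],[[-0.004,0,0.03],[0,0,0],0.45],[[0,0,0],[0,0,0],0.55],[[0,0,0],[0,0,0],0.62],[[0,0,0],[0,0,0],0.68],[[0,0,0],[0,0,0],0.74],[[0,0,0],[0,0,0],0.8],[[0,0,0],[0,0,0],1],[[0,0,0],[0,0,0],1],[[0,0,0],[0,0,0],1]], newtons=15)

```text
t: 34.22
eef_pos: [573.9, -230.8, 6.2]
eef_rot: [0.739, 0.666, 0.078, -0.07]
wrist_force: [-0.1, -0.0, -0.1]
finger_gap: 2.5
grasp_force: 0.0
```

```bash
python3 - <<'E'
from h import *
s=monitor.observe(); print(s['finger_gap'],s['grasp_force'],s['eef_pos'])
f=eyes.grab_frame('wrist')
g=eyes.grab_frame('side')
a=f['color'][:,:,::-1]; b=cv2.resize(g['color'][90:210,220:380,::-1],(512,384))
cv2.imwrite('pics/w9.png',cv2.resize(np.hstack([a,b]),(800,300)))
E
```

```text
2.5228436440360156 0.0 [ 573.88325753 -230.82521451    6.17364089]
```

View pics/w9.png

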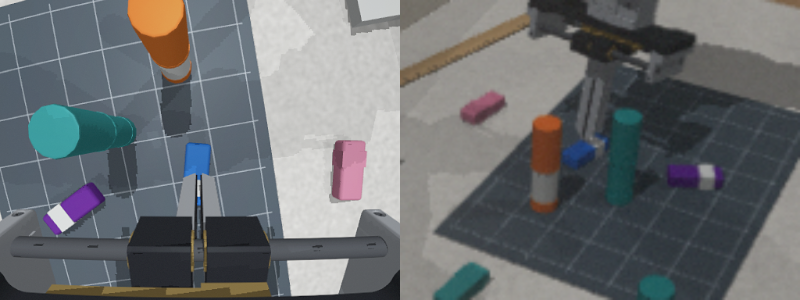

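The fingers at (198,200) have shut on nothing. The blue eraser shows ahead of them at (197,158), possibly pushed toward +y. I'll measure it after opening and rising.

Call:
servo_tool(commands=[[[0,0,0],[0,0,0],0.8],[[0,0,0],[0,0,0],0.6],[[0,0,0],[0,0,0],0.38],[[0,0,0],[0,0,0],0.38],[[0,0,0],[0,0,0],0.38],[[0.02,0,-0.1],[0,0,0],0.38],[[0.029,0,-0.137],[0,0,0],0.38],[[0.029,0,-0.137],[0,0,0],0.38],[[0.029,0,-0.137],[0,0,0],0.38],[[0.029,0,-0.137],[0,0,0],0.38],[[0,0,0],[0,0,0],0.38],[[0,0,0],[0,0,0],0.38],[[0,0,0],[0,0,0],0.38]])

```text
t: 35.4
eef_pos: [573.5, -231.1, 138.0]
eef_rot: [0.739, 0.666, 0.077, -0.07]
wrist_force: [-0.0, -0.1, -0.0]
finger_gap: 58.3
grasp_force: 0.0
```

```bash
python3 - <<'E'
from h import *
s=monitor.observe(); print(s['eef_pos'],s['finger_gap'])
for n in ['wrist','top','side']:
    f=eyes.grab_frame(n)
    if n=='wrist': save(f,'w10')
    r=pick('eraser_blue',f); print(n, r and (r['location'],r['pixels'].sum(),f['color'][r['pixels']].mean(0).round(),fit('eraser_blue',[(f,r['pixels'])],[573,-231,2,0])))
E
```

```text
[ 573.47662467 -231.14649199  137.9663605 ] 58.257737010468915
wrist ([252.4, 203.2], np.int64(973), array([ 95., 142., 197.]), (array([ 573.96890543, -230.81581679,    1.99898127,    1.42561062]), np.float64(7.296578299256805)))
top ([358.2, 178.7], np.int64(268), array([ 83., 124., 193.]), (array([ 569.38332336, -231.48214728,    1.99985237,    1.57142811]), np.float64(8.834262972276383)))
side ([294.3, 152.7], np.int64(151), array([ 59.,  79., 116.]), (array([ 565.94207551, -228.60304149,    1.99982579,    1.631185  ]), np.float64(6.553275974073374)))
```

View pics/w10.png

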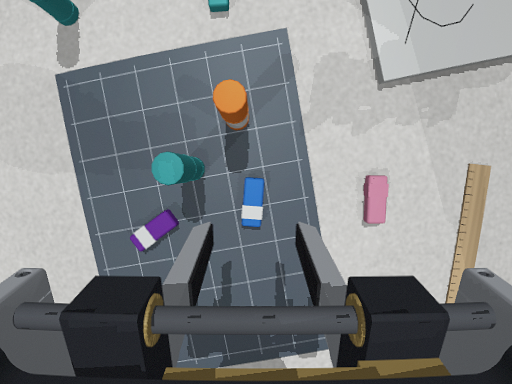

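Nothing moved: the eraser is still at (574,-231), and the fingers closed without touching it. I'll project the TCP into the wrist picture to see where the fingertips really are compared with the image.

```bash
python3 - <<'E'
from h import *
from scipy.spatial.transform import Rotation as Ro
s=monitor.observe(); R=Ro.from_quat(s['eef_rot']).as_matrix(); p=s['eef_pos']
f=eyes.grab_frame('wrist')
for sy in (-29,29):
  for z in (20,10,0,-10,-20,-40):
    print(sy,z,[proj(f,(p+R@[x,sy,z])[None])[0].round().tolist() for x in (-8,8)])
img=f['color'].astype(int)
# finger pixels: print grey levels around left tip
g=cv2.cvtColor(f['color'],cv2.COLOR_RGB2GRAY)
for r in range(205,262,6): print(r,g[r,170:224:3], g[r,288:345:3])
E
```

```text
-29 20 [[219.0, 222.0], [219.0, 204.0]]
-29 10 [[218.0, 227.0], [217.0, 208.0]]
-29 0 [[216.0, 232.0], [216.0, 213.0]]
-29 -10 [[215.0, 237.0], [214.0, 218.0]]
-29 -20 [[213.0, 244.0], [212.0, 223.0]]
-29 -40 [[209.0, 258.0], [207.0, 235.0]]
29 20 [[287.0, 222.0], [288.0, 204.0]]
29 10 [[289.0, 227.0], [289.0, 208.0]]
29 0 [[290.0, 232.0], [291.0, 213.0]]
29 -10 [[292.0, 237.0], [293.0, 218.0]]
29 -20 [[293.0, 244.0], [294.0, 223.0]]
29 -40 [[298.0, 258.0], [299.0, 235.0]]
205 [ 98  90  88  91  63  65  66  67  67  97  65  65 100 100  99  98  99  99] [101  99 100  97  99  97 130  99  98  92 204 209 206 206 203 199 199 201
 208]
211 [ 42  88  87  88  66  65  65  66  67  70  67  65 100  98  97  97  96  98] [ 97  99  97  98  98  99 146  98  98  97 208 205 203 205 203 200 206 197
 205]
217 [ 64  39  87  87  89  66  70  88 114  94 107  97  96  98  98  99  97  99] [ 98  99 100  98 100  99 106  93  98  96 176 202 207 206 207 205 206 206
 202]
223 [ 80  74  42  89  99  98  98  99 100 100 130 108 140 128  87  99  97  96] [ 99  99  98  71 141 136 103 124  96  97  89 203 203 205 200 202 205 204

[... 247 characters left out ...]
95  99  18  25 109 137 138 139 138 139 196 206 207 199 204 201 208
 205]
241 [103  96  97  96  96 111 137 138 137 139 138  92  27  21  17  98  98  98] [ 97  96  97  19  18  28 133 138 138 137 137 136 206 202 202 210 207 202
 206]
247 [146  95  96  97 114 138 138 138 137 137 131  26  23  14  50  98  94  96] [ 96  95  98  16  21  21  33 138 138 137 137 137 136 203 200 210 209 206
 205]
253 [ 93  96  94 128 137 138 138 136 137 137  26  17  20  18  97  95  98  97] [ 95  97  96  77  19  18  24  71 139 138 138 137 137 137 209 204 200 204
 206]
259 [142 162 132 138 137 138 138 137 137  57  15  17  15  64  97  96  98  95] [ 93  94  95  94  23  21  22  29  99 138 138 138 137 139 137 187 210 206
 206]
```

The fingers really end at about (213,223) and (297,223), roughly 20 mm short of where the reported TCP projects. They closed above the eraser. I'll go back in about 17 mm deeper, in stages and watching the force.

```bash
python3 - <<'E'
from h import *
to([574,-226.5,10]); to([574,-226.5,-10])
E
```

```text
shift frac [-1.114e-01 -4.000e-04  6.309e-01] dist 128.0 yaw 84.1
shift frac [-1.322e-01 -3.000e-04  7.287e-01] dist 148.0 yaw 84.1
```

Call:
servo_tool(commands=[[[-0.017,0,0.1],[0,0,0],0.38],[[-0.023,0,0.13],[0,0,0],0.38],[[-0.023,0,0.13],[0,0,0],0.38],[[-0.023,0,0.13],[0,0,0],0.38],[[-0.016,0,0.09],[0,0,0],0.38],[[-0.009,0,0.05],[0,0,0],0.38],[[-0.006,0,0.028],[0,0,0],0.38],[[-0.006,0,0.028],[0,0,0],0.38],[[0,0,0],[0,0,0],0.38],[[0,0,0],[0,0,0],0.38]])

```text
t: 36.58
eef_pos: [574.7, -226.9, -0.1]
eef_rot: [0.739, 0.666, 0.078, -0.07]
wrist_force: [1.5, -0.2, 0.8]
finger_gap: 58.2
grasp_force: 0.0
```

Call:
servo_tool(commands=[[[-0.004,0,0.02],[0,0,0],0.38],[[-0.004,0,0.02],[0,0,0],0.38],[[-0.002,0,0.008],[0,0,0],0.38],[[0,0,0],[0,0,0],0.38],[[0,0,0],[0,0,0],0.38]])

```text
t: 37.0
eef_pos: [574.3, -226.6, -10.6]
eef_rot: [0.739, 0.666, 0.078, -0.07]
wrist_force: [0.4, -0.0, 0.2]
finger_gap: 58.3
grasp_force: 0.0
```

Call:
servo_tool(commands=[[[0,0,0],[0,0,0],0.5],[[0,0,0],[0,0,0],0.58],[[0,0,0],[0,0,0],0.64],[[0,0,0],[0,0,0],0.68],[[0,0,0],[0,0,0],0.72],[[0,0,0],[0,0,0],0.76],[[0,0,0],[0,0,0],0.8],[[0,0,0],[0,0,0],1],[[0,0,0],[0,0,0],1],[[0,0,0],[0,0,0],1]], newtons=12)

```text
t: 37.83
eef_pos: [574.3, -226.7, -10.6]
eef_rot: [0.739, 0.666, 0.078, -0.07]
wrist_force: [-1.4, -0.0, 2.0]
finger_gap: 23.7
grasp_force: 11.8
```

Gripped: 23.7 mm opening at 12 N. Lifting.

Call:
servo_tool(commands=[[[0.006,0,-0.029],[0,0,0],1],[[0.0125,0,-0.0587],[0,0,0],1],[[0.025,0,-0.117],[0,0,0],1],[[0.025,0,-0.117],[0,0,0],1],[[0.029,0,-0.137],[0,0,0],1],[[0.029,0,-0.137],[0,0,0],1],[[0.029,0,-0.137],[0,0,0],1],[[0.021,0,-0.098],[0,0,0],1],[[0,0,0],[0,0,0],1],[[0,0,0],[0,0,0],1]], newtons=20)

```text
t: 38.67
eef_pos: [574.8, -226.9, 161.1]
eef_rot: [0.739, 0.666, 0.078, -0.069]
wrist_force: [-0.3, -0.1, -1.6]
finger_gap: 23.6
grasp_force: 19.8
```

```bash
python3 - <<'E'
from h import *
s=monitor.observe()
f=eyes.grab_frame('wrist'); save(f,'w11')
r=pick('eraser_blue',f); print(r and (r['location'],r['pixels'].sum(),f['color'][r['pixels']].mean(0).round(),r['confidence']))
to([457,304,160],s)
E
```

```text
([254.8, 232.5], np.int64(2892), array([ 81., 123., 174.]), 0.86)
shift frac [ 2.5231 -0.8598  0.5357] dist 544.0 yaw 84.1
```

Call:
servo_tool(commands=[[[0.063,-0.0215,0.0134],[0,0,0],1],[[0.133,-0.0454,0.0283],[0,0,0],1],[[0.133,-0.0454,0.0283],[0,0,0],1],[[0.133,-0.0454,0.0283],[0,0,0],1],[[0.133,-0.0454,0.0283],[0,0,0],1],[[0.133,-0.0454,0.0283],[0,0,0],1],[[0.133,-0.0454,0.0283],[0,0,0],1],[[0.133,-0.0454,0.0283],[0,0,0],1],[[0.133,-0.0454,0.0283],[0,0,0],1],[[0.133,-0.0454,0.0283],[0,0,0],1],[[0.133,-0.0454,0.0283],[0,0,0],1],[[0.133,-0.0454,0.0283],[0,0,0],1],[[0.133,-0.0454,0.0283],[0,0,0],1],[[0.133,-0.0454,0.0283],[0,0,0],1],[[0.133,-0.0454,0.0283],[0,0,0],1],[[0.133,-0.0454,0.0283],[0,0,0],1],[[0.133,-0.0454,0.0283],[0,0,0],1],[[0.133,-0.0454,0.0283],[0,0,0],1],[[0.133,-0.0454,0.0283],[0,0,0],1],[[0.063,-0.0215,0.0134],[0,0,0],1]])

```text
t: 40.43
eef_pos: [453.8, 307.1, 158.7]
eef_rot: [0.737, 0.667, 0.077, -0.071]
wrist_force: [-0.2, -0.2, -0.1]
finger_gap: 23.9
grasp_force: 19.8
```

Call:
servo_tool(commands=[[[0,0,0.0],[0,0,0],1],[[0,0,0],[0,0,0],1],[[0,0,0],[0,0,0],1]])

```text
t: 40.68
eef_pos: [456.1, 302.8, 158.5]
eef_rot: [0.739, 0.666, 0.077, -0.07]
wrist_force: [-0.3, 0.8, -0.4]
finger_gap: 23.7
grasp_force: 19.8
```

```bash
python3 - <<'E'
from h import *
s=monitor.observe();print(s['finger_gap'],s['eef_pos'])
f=eyes.grab_frame('wrist'); g=eyes.grab_frame('side'); save(f,'w12')
r=pick('bin_blue',f); print(r and (r['location'],r['pixels'].sum(),fit('bin_blue',[(f,r['pixels'])],[456,300,4,-.1])))
r=pick('eraser_blue',g); print(r and (r['location'],r['pixels'].sum()))
a=f['color'][:,:,::-1]; b=cv2.resize(g['color'][150:330,110:350,::-1],(512,384))
cv2.imwrite('pics/w12.png',cv2.resize(np.hstack([a,b]),(800,300)))
to([456,304,0],s)
if r: # axis in side view vs horizontal prediction
    m=np.argwhere(r['pixels'])[:,::-1].astype(np.float32); print(cv2.fitLine(m,2,0,.01,.01).ravel())
    p=np.array([456,299.7,180]); q=np.array([np.cos(1.46),np.sin(1.46),0])*25; u=proj(g,np.array([p-q,p+q])); d=u[1]-u[0]; print('flat would be',d/np.linalg.norm(d),u.mean(0))
E
```

```text
23.685609652974765 [456.09229127 302.80396084 158.51537999]
([253.4, 187.3], np.int64(4294), (array([ 4.58710077e+02,  3.02072960e+02, -1.81868829e+01, -1.35133322e-01]), np.float64(1.944095693884513)))
([187.1, 252.7], np.int64(421))
shift frac [-1.583e-01 -4.000e-04  7.766e-01] dist 159.0 yaw 84.0
[  0.56517434  -0.8249715  186.18053    250.76723   ]
flat would be [-0.78516599  0.61928537] [192.3661462  247.24937386]
```

Call:
servo_tool(commands=[[[-0.0125,0,0.0587],[0,0,0],1],[[-0.025,0,0.117],[0,0,0],1],[[-0.029,0,0.137],[0,0,0],1],[[-0.029,0,0.137],[0,0,0],1],[[-0.029,0,0.137],[0,0,0],1],[[-0.021,0,0.098],[0,0,0],1],[[-0.0125,0,0.0587],[0,0,0],1],[[-0.005,0,0.02],[0,0,0],1],[[0,0,0],[0,0,0],1],[[0,0,0],[0,0,0],1]])

```text
t: 41.72
eef_pos: [456.7, 303.8, 3.7]
eef_rot: [0.739, 0.666, 0.078, -0.07]
wrist_force: [0.4, 0.2, -0.8]
finger_gap: 24.0
grasp_force: 19.8
```

Call:
servo_tool(commands=[[[-0.001,0,0.005],[0,0,0],1],[[-0.001,0,0.005],[0,0,0],1],[[-0.001,0,0.005],[0,0,0],1],[[0,0,0],[0,0,0],1],[[0,0,0],[0,0,0],1]])

```text
t: 42.13
eef_pos: [456.5, 303.5, 0.1]
eef_rot: [0.739, 0.666, 0.078, -0.07]
wrist_force: [0.5, -0.1, -1.1]
finger_gap: 23.6
grasp_force: 19.8
```

Call:
servo_tool(commands=[[[-0.001,0,0.005],[0,0,0],1],[[-0.001,0,0.005],[0,0,0],1],[[-0.001,0,0.005],[0,0,0],1],[[0,0,0],[0,0,0],1],[[0,0,0],[0,0,0],1]])

```text
t: 42.55
eef_pos: [456.3, 303.6, -3.3]
eef_rot: [0.739, 0.666, 0.077, -0.07]
wrist_force: [-1.0, -0.5, -0.0]
finger_gap: 23.9
grasp_force: 19.8
```

Call:
servo_tool(commands=[[[-0.001,0,0.005],[0,0,0],1],[[-0.001,0,0.005],[0,0,0],1],[[0,0,0],[0,0,0],1],[[0,0,0],[0,0,0],1]])

```text
t: 42.88
eef_pos: [456.3, 303.6, -5.3]
eef_rot: [0.739, 0.666, 0.077, -0.07]
wrist_force: [-0.4, -0.0, -0.7]
finger_gap: 23.7
grasp_force: 19.8
```

Call:
servo_tool(commands=[[[-0.0005,0,0.004],[0,0,0],1],[[-0.0005,0,0.003],[0,0,0],1],[[0,0,0],[0,0,0],1],[[0,0,0],[0,0,0],1]])

```text
t: 43.22
eef_pos: [456.5, 303.9, -6.1]
eef_rot: [0.739, 0.666, 0.078, -0.07]
wrist_force: [-2.8, -3.4, 11.7]
finger_gap: 23.9
grasp_force: 20.0
```

Contact came at the expected height, so the eraser is flat. I'll release and rise.

Call:
servo_tool(commands=[[[0,0,0],[0,0,0],0.68],[[0,0,0],[0,0,0],0.6],[[0,0,0],[0,0,0],0.55],[[0,0,0],[0,0,0],0.55],[[0.006,0,-0.029],[0,0,0],0.55],[[0.025,0,-0.117],[0,0,0],0.55],[[0.029,0,-0.137],[0,0,0],0.55],[[0.029,0,-0.137],[0,0,0],0.55],[[0.029,0,-0.137],[0,0,0],0.55],[[0.029,0,-0.137],[0,0,0],0.55],[[0.029,0,-0.137],[0,0,0],0.55],[[0.025,0,-0.1],[0,0,0],0.55],[[0,0,0],[0,0,0],0.55],[[0,0,0],[0,0,0],0.55],[[0,0,0],[0,0,0],0.55]])

```text
t: 44.47
eef_pos: [456.2, 304.0, 183.4]
eef_rot: [0.739, 0.666, 0.077, -0.07]
wrist_force: [-0.0, 0.3, -0.4]
finger_gap: 42.3
grasp_force: 0.0
```

```bash
python3 - <<'E'
from h import *
f=eyes.grab_frame('wrist'); g=eyes.grab_frame('side')
for n,q in (('w',f),('s',g)):
    r=pick('eraser_blue',q); print(n,r and (r['location'],r['pixels'].sum()))
b=cv2.resize(g['color'][90:330,100:420,::-1],(512,384))
cv2.imwrite('pics/final.png',cv2.resize(np.hstack([f['color'][:,:,::-1],b]),(800,300)))
E
```

```text
w ([256.1, 201.1], np.int64(730))
s ([206.1, 305.3], np.int64(501))
```

View pics/final.png

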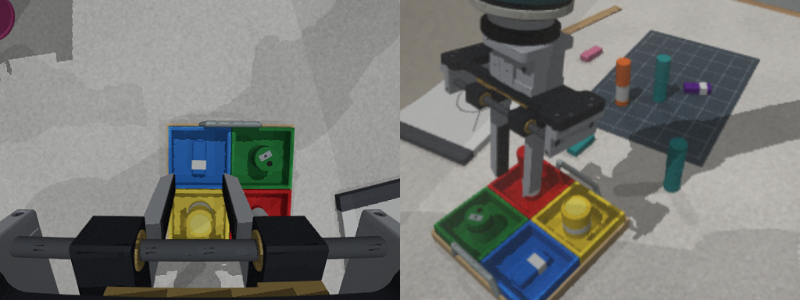

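The final view shows the blue eraser flat in the blue bin at (200,155) left and (530,265) right. The sharpener, pot and red stick stand in their own bins, and the orange stick and purple eraser are undisturbed.

```bash
python3 -c "
from rig import env; print(env.sign_off())"
```

```text
the job is handed in; nothing more can be done
None
```

I put all four items in their own-colour bins, the red glue stick, yellow pot and green sharpener upright and the blue eraser flat; the orange stick and purple eraser were left untouched, and the job is handed in.

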